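# Mark a tank tag with the spring stamp

### The arm

A 7-joint arm with a two-finger parallel gripper is mounted at the origin on the work surface. World frame = base frame: x ahead of the robot, y to its left, z up, the work surface at z = 0. Lengths are in m, angles in rad, forces in N, time in s.
With the tool pointing down it reaches from about 0.4 to 0.85 m from the base axis. Payload 10.4 kg.
Tool frame: the origin (TCP) lies midway between the tips of the shut fingers; the grasp point (between the pads) lies 19 mm behind it (r.grasp_offset is the distance from the TCP to the grasp point, in m); x points along the fingers, y is the direction in which the jaws open and shut, and the axes are right-handed (so a half turn about x gives the same grasp; the last joint's range is limited). The gripper opens to 87 mm and grips with 3 to 60 N. Pads are 19 mm wide; open, the fingers measure 117 mm over their backs; the gripper's body (75 mm by 190 mm) begins 51 mm behind the grasp point.
Start: joints at [1.309, 0.332, -0.065, 1.46, 0.022, 1.35, -0.088], TCP at [0.148, -0.607, 0.223] pointing down, gripper open.
Joint ranges: [-2.6, 2.6], [-0.5, 2.12], [-1.47, 1.34], [0.16, 2.42], [-1.27, 4.41], [0.06, 2.06], [-2.6, 2.6]. Speed limits (rad/s): [2.22, 2.22, 2.79, 2.79, 3.14, 3.14, 3.14].

### API

Orientations are given as a unit quaternion [x, y, z, w].
In Python, from bench import r, vision, close_job gives the robot as it stands. The module is installed in compiled form; this text tells all that it offers.
- The arm moves only by the shell command python3 -m pendant 'ROWS' [OPENING] [FORCE]. ROWS is text: rows parted by semicolons, each of 6 numbers parted by spaces: the shift along the tool's x, y, z in units of 0.25 m (1.0 is 0.25 m), then the turn, a rotation vector about the tool's x, y, z in units of 1.5 rad (1.0 is 1.5 rad). A call has 1 to 8 rows; each row is the pose to reach, as a shift and turn from the pose commanded when the call began, along the tool's axes at that moment; what a row does not reach only later rows make up. A row lasts 1/10 s, in which the tool goes at most 50 mm and 8.59 degrees, less where a joint would pass 70% of its speed; a pose out of reach is approached as far as the arm can. A call with a number of a shift or a turn outside -1 to 1 is refused whole. A call with a gripper value outside its range is refused whole. OPENING is the gripper command: -1 is shut, 1 is fully open, values between are in proportion, set as the call begins (- or left out, the last holds). The fingers move at their own pace and stop on an object; FORCE is the grip in N (left out, the last holds). Time passes only in rows, so rows that repeat a pose let the fingers close. It gives the time, the measured TCP pose, the force and the opening at its end, in the units of the state.
- r.read_state(): the state, without advancing time (a new reading comes with each control period).
- vision.camera(name): name is "scene" or "top"; returns (picture, depth): 480x640x3 uint8, blue, green, red; 480x640 float32, m along the optical axis (not along the pixel's ray), 0 where there is no reading.
- vision.get_calibration(name): a dict with "camera_matrix" (3x3 intrinsics, pixels), "k1" (the pictures are not rectified: a ray, as slopes to the right and down, at radius r is drawn at 1 + k1 r^2 times it, then the intrinsics apply), "rvec" (rotation vector, rad) and "tvec" (3), from world to camera coordinates, as OpenCV has them. Camera axes: x right, y down, z forward; pixel columns grow to the right and rows downward; lengths in m; the calibration is good to about 2 mm. A picture is of the moment at which its call begins. get_calibration takes no time and is no camera call.
- close_job(): hands the job in, once; it reports no verdict.
The state is a dict: "time": time; "joint_positions": joint angles; "joint_vel": joint speeds; "joint_torque": joint torques, N m; "ee_pos": TCP position; "eef_rot": TCP orientation; "ft_force": force on the tool from outside, world axes, zero at the start; "torque": the same for the moment, N m; "width": finger opening in m.
Only numpy, scipy, OpenCV 4.12 (cv2) and the standard library are available. Lean on these libraries where they do the work, as an engineer would, in place of code of your own. Each camera call takes 0.05 s, during which the arm holds its last target. There are 200 camera calls.

### The job

Mark the aluminium tank tag with the green spring marking stamp: gently slide the tag along its channel until it is fully home against the brass stop, then draw the black knob up just until the sear catches and let go of it, then press the red paddle to fire the striker onto the tag. Do not haul the striker hard into its rubber buffer or let it slip from the fingers, leave the tag home in the stamp, and leave the other things on the counter where they are.

Things in the scene. Friction and masses are not known exactly. Their poses are not given: they have to be found in the camera images.
- stamp: Green bench marking stamp, base 140 x 90 mm, screwed to the counter. Origin on the counter straight under the striker's vertical axis; x points along the tag channel from its open mouth to the column, y to the side with the red paddle, z up. The barrel (radius 19 mm) hangs 75 to 141 mm above the counter; column (x 35 to 65 mm) and bridge (x -20 to 40 mm) end 211 mm above it.
- stop_face (a point): Foot of the brass end stop's face, in the middle of the steel bed that carries the tag: x = 25 mm and 30 mm above the counter in the stamp's frame. The bed is 43 mm wide and starts at x = -75 mm. On it two rails, 31 mm apart inside and 9 mm high, run from x = -70 mm to the stop.
- tag: Aluminium tag 110 mm long (its x) x 28 x 5 mm, about 35 g, loose on the bed in the mouth of the channel, 22 to 36 mm short of home, its outer end sticking out. Origin at the centre of its underside; x as the stamp's. Home: origin at x = -30 mm in the stamp's frame, outer end at x = -85 mm, 10 mm outside the bed.
- knob_centre (a point): Centre of the black pull knob on top of the striker's rod: an upright cylinder 28 mm in diameter and 28 mm high, its centre 236 mm above the counter on the stamp's axis when at rest. Drawn straight up. 8 mm of free rod lies between its underside and the bush below. The catch's setting differs from day to day and is not measured: feel for it. A pull over 26 N is too hard.
- striker (a joint): Draw of the striker (knob, rod, die; 0.3 kg), m; 0 at rest, die then 4 mm over the tag. Its spring pulls back 0.4 N per mm. The sear catches at a draw between 21 and 38 mm; camming it aside adds 1 to 5 N over the 16 mm before. 1.5 mm past the catch the rubber buffer (pull then 9 to 17 N) adds 8 N per mm. Once caught it stays up; the pull vanishes as the knob is eased down 2 to 6 mm.
- paddle_top (a point): Middle of the top of the red trip paddle, 26 x 28 mm, 98 mm to the stamp's +y side of the axis and 172 mm above the counter. It swings down about a pin 84 mm nearer the axis. Pressed down from above.
- trip (a joint): Swing of the trip paddle, rad: 0 at rest, grows as it is pressed down, stop at 0.32 (27 mm of paddle travel). A loaded sear lets the striker go at about 0.1 to 0.2 rad (8 to 17 mm of paddle travel), which takes 2 to 8 N downward, and a fingertip rubs sideways on it with nearly as much; a light spring returns it.
- organiser: Clear box with white clip-on lid, snapped shut, 236 x 166 x 97 mm; to be left alone. Origin at the centre of its underside.
- flake_tin: Green capped tin, 72 mm in diameter, 110 mm high; to be left alone. Origin at the centre of its underside.
- feeding_ring: Yellow plastic ring, 90 mm across, 10 mm high; to be left alone. Origin at the centre of its underside.
- spoon: Silver spoon, 150 mm long; to be left alone.
- test_tube: Glass test tube, 16 mm in diameter and 110 mm long, upright in a white holder (70 x 36 x 45 mm); to be left alone. Origin at its foot.
- reagent: Small dropper bottle, 32 mm in diameter, 75 mm high; to be left alone. Origin at the centre of its underside.
- glass_magnet: Blue magnetic glass cleaner, 75 x 40 x 42 mm; to be left alone. Origin at the centre of its underside.
Not all that is in view belongs to the job. Of the things like the stamp, leave any that is orange; of the rest the larger one is meant.

How it is judged:
On the way, in this order (a step that is already met when the one before it is completed fails the run):
1. the tag is slid fully home against the brass stop, the striker still down (x of tag in the frame of stamp above -0.032 m and value of joint striker below 0.008 m), for 0.2 s.
2. the striker is drawn up and hangs on the sear by itself, nothing touching the knob, the tag still home (value of joint striker above 0.019 m and contact force between each of the fingers, the arm and striker below 0.1 N and value of joint trip below 0.05 rad and x of tag in the frame of stamp above -0.032 m), for 0.3 s.
3. the paddle is pressed with the striker still up on the sear and nothing touching the knob (value of joint trip above 0.05 rad and value of joint striker above 0.015 m and contact force between each of the fingers, the arm and striker below 0.1 N).
4. the striker has fired down (value of joint striker below 0.005 m and contact force between each of the fingers, the arm and striker below 0.1 N), for 0.1 s.
At the end, for the whole second after the job is handed in: The striker has been fired by the paddle from its sear and is down at rest (within 5 mm), the paddle is back up, and the tag lies flat in the channel, at rest and home against the stop (within 2.5 mm) (value of joint striker below 0.005 m and value of joint trip below 0.04 rad and x of tag in the frame of stamp above -0.0325 m and z of tag in the frame of stamp below 0.032 m and linear speed of tag below 0.02 m/s); the robot touches nothing.
It fails at once if the striker is hauled into its rubber buffer with more than 18 N on the buffer (a pull of about 28 to 35 N on the knob) (contact force between striker and buffer above 18 N).
It fails at once if the striker slips and snaps down without the paddle (value of joint striker between 0.003 and 0.018 m and velocity of joint striker below -0.3 m/s and value of joint trip below 0.03 rad).
It fails at once if the tag is pushed with more than 30 N (contact force between any of the fingers, the arm and tag above 30 N).
It fails at once if another thing on the counter is moved by more than 20 mm or tipped (distance of any of organiser, flake_tin, feeding_ring, spoon, test_tube, reagent, glass_magnet from where it was at the start of the episode above 0.02 m or angle between any of flake_tin, reagent's own z axis and vertical above 0.3 rad).
It also fails if it takes over 58 s, if anything falls off the work surface, if the arm or the gripper's body presses on something with over 40 N, if the wrist force passes 120 N, or if a joint passes its speed limit or range.

## Working session

There is one attempt and no reset: what is moved stays moved. The work goes in short steps, Python scripts to look and compute and a shell command to move; the robot and the scene stay as the last step left them, time stands still between calls to the robot, and variables do not carry over. Pictures are saved under pics/ and viewed, about 8 in all and at most 12, crops included, and the job is handed in when it is done.

```bash
mkdir -p pics; cat > h.py <<'E'
import numpy as np,cv2
from bench import r,vision
from scipy.spatial.transform import Rotation as R
def cal(n):
    c=vision.get_calibration(n);return np.array(c["camera_matrix"]),c["k1"],cv2.Rodrigues(np.array(c["rvec"],float))[0],np.array(c["tvec"],float).ravel()
def ray(n,u,v):
    K,k,Rm,t=cal(n)
    s=cv2.undistortPoints(np.array([[[u,v]]],float),K,np.array([k,0,0,0.]))[0,0]
    return -Rm.T@t, Rm.T@np.array([s[0],s[1],1])
def plane(n,u,v,z):
    o,d=ray(n,u,v);return o+d*(z-o[2])/d[2]
def pt(n,u,v,dep):
    o,d=ray(n,u,v);return o+d*dep[int(round(v)),int(round(u))]
def proj(n,P):
    K,k,Rm,t=cal(n);return cv2.projectPoints(np.array(P,float).reshape(-1,1,3),cv2.Rodrigues(Rm)[0],t,K,np.array([k,0,0,0.]))[0][:,0]
def tool(P):
    "world target tcp -> tool shift units from present measured pose"
    s=r.read_state();return R.from_quat(s["eef_rot"]).inv().apply(np.array(P)-s["ee_pos"])/0.25
E
python3 - <<'E'
from h import *
s=r.read_state();print({k:np.round(v,3) for k,v in s.items()})
print(np.round(R.from_quat(s["eef_rot"]).as_matrix(),3),r.grasp_offset)
for n in("scene","top"):
    p,d=vision.camera(n);cv2.imwrite(f"pics/{n}0.png",p);np.save(f"{n}0.npy",d);print(n,-cal(n)[2].T@cal(n)[3],cal(n)[0][0,0])
E
```

```text
{'time': np.float64(0.0), 'joint_positions': array([ 1.309,  0.333, -0.065,  1.461,  0.022,  1.35 , -0.088]), 'joint_vel': array([ 0.   ,  0.002,  0.   ,  0.001, -0.   , -0.001,  0.001]), 'joint_torque': array([-1.0000e-03, -6.2325e+01,  2.4000e-02, -3.8989e+01, -6.1000e-02,
        4.0000e-02,  0.0000e+00]), 'ee_pos': array([ 0.148, -0.607,  0.222]), 'eef_rot': array([-0.702, -0.085,  0.702, -0.084]), 'ft_force': array([ 0.281,  0.661, -0.524]), 'torque': array([0.007, 0.024, 0.025]), 'width': np.float64(0.087)}
[[-0.     0.237 -0.972]
 [ 0.001 -0.972 -0.237]
 [-1.    -0.001  0.   ]] 0.0187
scene [1.36209683 0.48164272 1.09737065] 584.7779776197624
top [ 0.32336326 -0.01196776  1.62618002] 547.8125470012811
```

View pics/scene0.png

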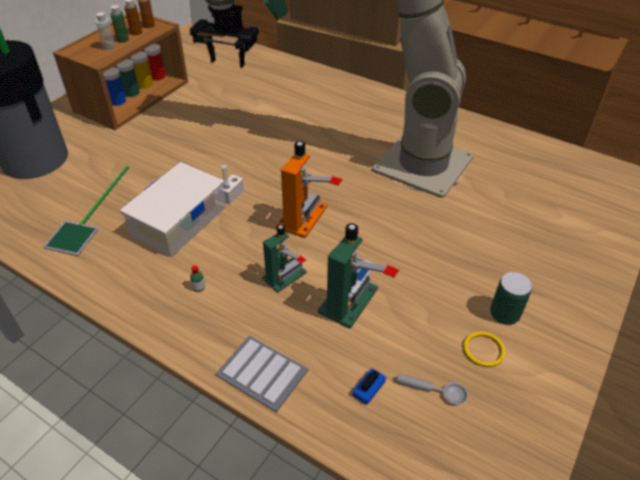

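View pics/top0.png

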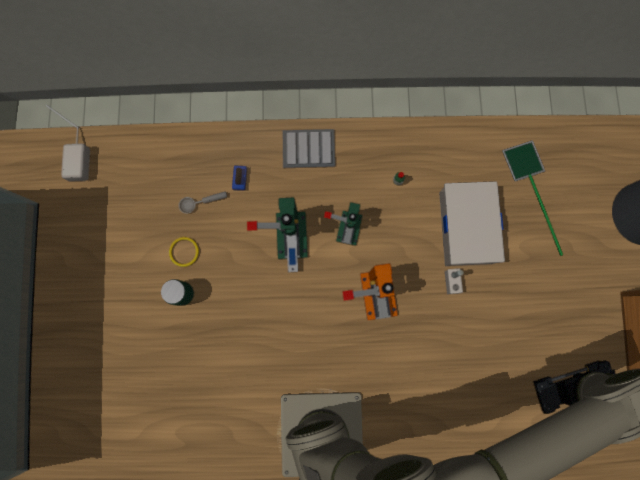

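Candidates: large green stamp (top 287,218; scene 350,270), small green stamp (350,218; scene 282,260), orange stamp (380,290; scene 300,190). By the description it is the large green one, with its red paddle at top (252,226), its mouth towards the robot, and its tag end near (293,265).

```bash
python3 - <<'E'
from h import *
t=cv2.imread("pics/top0.png");s=cv2.imread("pics/scene0.png");d=np.load("top0.npy");ds=np.load("scene0.npy")
a=cv2.resize(t[190:280,240:320],None,fx=5,fy=5,interpolation=2);b=cv2.resize(s[215:330,310:405],None,fx=4,fy=4,interpolation=2)
H=max(a.shape[0],b.shape[0]);im=np.zeros((H,a.shape[1]+b.shape[1],3),np.uint8);im[:a.shape[0],:a.shape[1]]=a;im[:b.shape[0],a.shape[1]:]=b
cv2.imwrite("pics/crop1.png",im)
def cen(img,box,f):
    x0,y0,x1,y1=box;c=img[y0:y1,x0:x1];m=f(c).astype(np.uint8)
    n,l,st,ce=cv2.connectedComponentsWithStats(m);i=1+np.argmax(st[1:,4]);return ce[i]+[x0,y0],st[i]+[x0,y0,0,0,0]
def red(c):
    c=c.astype(int);return (c[...,2]>120)&(c[...,1]<70)&(c[...,0]<70)
blk=lambda c:c.max(2)<45
for n,img,box,dd in(("top",t,(240,190,320,280),d),("scene",s,(310,215,405,330),ds)):
    c,st=cen(img,box,red);print(n,"paddle",c,st,pt(n,*c,dd),plane(n,*c,.172))
    c,st=cen(img,box,blk);print(n,"knob",c,st,pt(n,*c,dd),plane(n,*c,.236 if n=="scene" else .25))
E
```

```text
top paddle [251.22988506 225.32183908] [247 221  10  10  87] [0.58188999 0.17475656 0.17216036] [0.5819185  0.17477715 0.172     ]
top knob [296.45173042 226.96174863] [278 202  29  56 549] [0.58118474 0.05452205 0.13243084] [0.56089227 0.04928881 0.25      ]
scene paddle [390.49541284 270.81651376] [383 266  16  11 109] [0.58377541 0.17278323 0.1749214 ] [0.58131047 0.17180508 0.172     ]
scene knob [334.41259501 290.68729642] [319 258  26  64 921] [0.6496089  0.07625124 0.11350462] [0.73831658 0.12672415 0.236     ]
```

View pics/crop1.png

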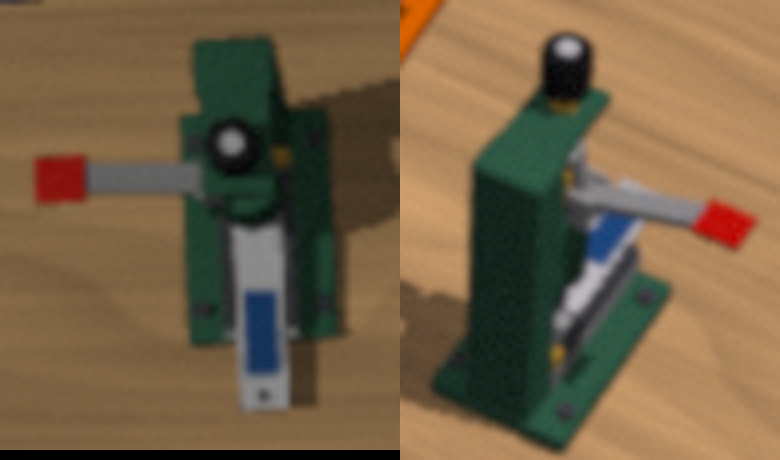

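The crop confirms the choice: black knob top at about top (286.3,218.6) / scene (352,232), tag outer end at top (293,271.5), and the tag is inside the channel between the rails.

```bash
python3 - <<'E'
from h import *
t=cv2.imread("pics/top0.png");d=np.load("top0.npy");ds=np.load("scene0.npy")
print("knob top",plane("top",286.3,218.6,.25),pt("top",286.3,218.6,d)); print("knob scene",plane("scene",351.8,231.8,.236),pt("scene",351.8,231.8,ds))
# two-ray
o1,d1=ray("top",286.3,218.6)
g=t[215:280,275:310].astype(int);
m=((g.min(2)>85)&(np.ptp(g,axis=2)<45))|((g[...,0]>g[...,2]+40)) 
n,l,st,ce=cv2.connectedComponentsWithStats(m.astype(np.uint8));i=1+np.argmax(st[1:,4]);ys,xs=np.nonzero(l==i);print(st[i]+[275,215,0,0,0])
c=np.array([plane("top",xs[ys==y].mean()+275,y+215,.035) for y in np.unique(ys)]);w=np.array([np.sum(ys==y) for y in np.unique(ys)]);print(w)
P=c[(w>=7)&(w<=13)];a=np.polyfit(P[:,0],P[:,1],1);print("tag axis yaw",np.degrees(np.arctan(a[0])),a,P[0],P[-1])
pd=np.array([.5816,.1738])
for k in(plane("top",286.3,218.6,.25),plane("scene",351.8,231.8,.236)):
    v=pd-k[:2];print("d",np.linalg.norm(v),"yaw",np.degrees(np.arctan2(-v[0],v[1])),"tag line y at knob x",np.polyval(a,k[0]))
E
```

```text
knob top [0.58322879 0.07487341 0.25      ] [0.58447987 0.07529149 0.24337463]
knob scene [0.58154519 0.07408723 0.236     ] [0.59469399 0.08095271 0.25051024]
[286 235  13  38 352]
[ 4 10 11 11 11 11 10 10 10 10 10 10 10  4 10 10 10 10 10 10  9 12  9  8
  8  8  8  9  9  8 11 11 10 10  9 10 10  1]
tag axis yaw 1.2070593437693249 [0.02107028 0.06352457] [0.57148865 0.07682057 0.035     ] [0.46828807 0.07263823 0.035     ]
d 0.0989399960521799 yaw 0.943270963894642 tag line y at knob x 0.07581336705945617
d 0.09971278678990018 yaw -0.03149362703502249 tag line y at knob x 0.0757778930849078
```

```bash
python3 -m pendant '-0.71 -0.55 -0.885 0.15 0 0; -0.71 -0.55 -0.885 0.15 0 0; -0.71 -0.55 -0.885 0.15 0 0; -0.71 -0.55 -0.885 0.15 0 0; -0.71 -0.55 -0.885 0.15 0 0; -0.71 -0.55 -0.885 0.15 0 0; -0.71 -0.55 -0.885 0.15 0 0; -0.71 -0.55 -0.885 0.15 0 0' -1 20; python3 -c "
from h import *
s=r.read_state();print(np.round(R.from_quat(s['eef_rot']).as_matrix(),3),tool([.43,.073,.4]),s['joint_positions'])"
```

```text
time: 0.9
ee_pos: [0.3321, -0.4201, 0.4012]
eef_rot: [0.708, 0.006, -0.706, 0.007]
ft_force: [-0.9, -1.2, -0.3]
width: 0.0307
[[ 0.002  0.018 -1.   ]
 [-0.002 -1.    -0.018]
 [-1.     0.002 -0.002]] [ 0.00257573 -1.96523392 -0.4264583 ] [ 1.00049493  0.11103761 -0.20525703  1.36061246  0.02257036  1.66992689
 -0.75430915]
```

```bash
python3 -m pendant '0 -0.98 -0.21 0 0 0; 0 -0.98 -0.21 0 0 0; 0 -0.98 -0.21 0 0 0; 0 -0.98 -0.21 0 0 0; 0 -0.98 -0.21 0 0 0;0 -0.98 -0.21 0 0 0' && python3 -m pendant '0 -0.98 -0.21 0 0 0; 0 -0.98 -0.21 0 0 0; 0 -0.98 -0.21 0 0 0; 0 -0.98 -0.21 0 0 0; 0 -0.98 -0.21 0 0 0;0 -0.98 -0.21 0 0 0;0 -0.98 -0.21 0 0 0';  python3 -c "
from h import *
s=r.read_state();print(np.round(R.from_quat(s['eef_rot']).as_matrix(),3),tool([.435,.0725,.02]),s['joint_positions'])"
```

```text
time: 1.5
ee_pos: [0.3801, -0.1711, 0.3995]
eef_rot: [-0.707, -0.007, 0.707, -0.007]
ft_force: [-0.1, -0.2, 0.2]
width: 0.0006
time: 2.2
ee_pos: [0.4287, 0.0688, 0.3989]
eef_rot: [-0.706, -0.005, 0.708, -0.005]
ft_force: [0.6, -0.8, 0.2]
width: 0.0001
[[-0.002  0.013 -1.   ]
 [ 0.    -1.    -0.013]
 [-1.    -0.     0.002]] [ 1.51560093 -0.01424823 -0.02803095] [ 0.62569703 -0.11885095 -0.78360764  1.56250684 -0.08453634  1.66484241
 -1.71958601]
```

```bash
python3 -m pendant '0.9 -0.015 -0.02 0 0 0; 0.9 -0.015 -0.02 0 0 0; 0.9 -0.015 -0.02 0 0 0; 0.9 -0.015 -0.02 0 0 0; 0.9 -0.015 -0.02 0 0 0;0.9 -0.015 -0.02 0 0 0' && python3 -m pendant '0.3 0 0 0 0 0;0.45 0 0 0 0 0;0.6 0 0 0 0 0;0.6 0 0 0 0 0;0.6 0 0 0 0 0'; python3 - <<'E'
from h import *
for n in("scene","top"):
    p,d=vision.camera(n);cv2.imwrite(f"pics/{n}1.png",p)
    b=p[200:290,245:335] if n=="top" else p[215:325,310:410]
    globals()[n]=cv2.resize(b,(400,440),interpolation=2)
cv2.imwrite("pics/crop2.png",np.hstack([top,scene]))
s=r.read_state();print(s["ee_pos"],s["ft_force"])
E
```

```text
time: 2.8
ee_pos: [0.4311, 0.0708, 0.1713]
eef_rot: [-0.705, -0.004, 0.71, -0.004]
ft_force: [-0.6, -0.6, 1.3]
width: -0.0
time: 3.3
ee_pos: [0.4343, 0.0731, 0.0265]
eef_rot: [-0.707, -0.004, 0.707, -0.004]
ft_force: [0.8, 0.0, 0.4]
width: 0.0005
[0.43597343 0.07344634 0.02812913] [ 0.28385999 -0.0719411   0.21410653]
```

View pics/crop2.png

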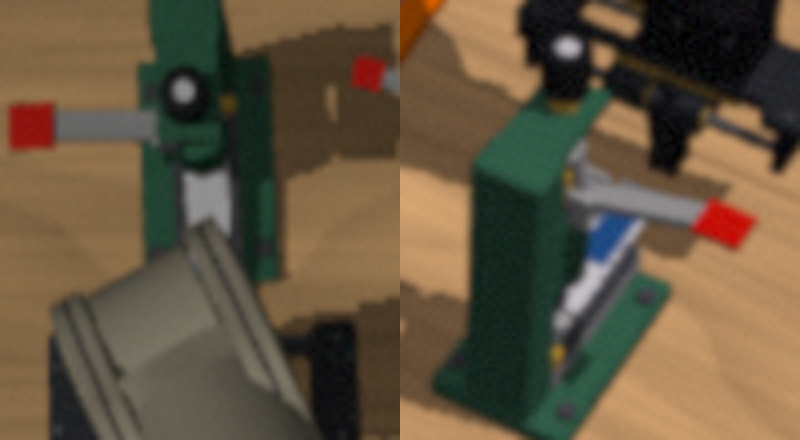

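```bash
python3 - <<'E'
from h import *
p,d=vision.camera("top")
u,v=np.meshgrid(np.arange(230,400),np.arange(225,330))
K,k,Rm,t=cal("top")
s=cv2.undistortPoints(np.stack([u.ravel(),v.ravel()],1)[:,None].astype(float),K,np.array([k,0,0,0.]))[:,0]
z=d[v.ravel(),u.ravel()]
P=(np.c_[s*z[:,None],z]-t)@Rm
P=P[(z>0)&(P[:,2]>.18)&(P[:,0]<.56)&(P[:,1]>-.05)&(P[:,1]<.2)]
for a in np.arange(.18,.8,.06):
    q=P[(P[:,2]>=a)&(P[:,2]<a+.06)]
    if len(q):print(round(a,2),len(q),np.percentile(q[:,0],[50,99,100]).round(3))
print(r.read_state()["ee_pos"])
E
python3 -m pendant '0.02 0 0 0 0 0; 0.025 0 0 0 0 0;0.025 0 0 0 0 0'
```

```text
0.3 4 [0.465 0.474 0.474]
0.36 367 [0.461 0.493 0.498]
0.42 1677 [0.415 0.473 0.482]
0.48 1424 [0.347 0.39  0.398]
0.54 288 [0.315 0.329 0.331]
[0.43595197 0.07349241 0.02809032]
time: 3.75
ee_pos: [0.4337, 0.0737, 0.0191]
eef_rot: [0.707, 0.005, -0.707, 0.005]
ft_force: [-0.0, -0.2, 0.2]
width: 0.0003
```

```bash
python3 -m pendant '0 0 -0.03 0 0 0; 0 0 -0.055 0 0 0; 0 0 -0.07 0 0 0; 0 0 -0.085 0 0 0; 0 0 -0.10 0 0 0; 0 0 -0.115 0 0 0;0 0 -0.13 0 0 0;0 0 -0.13 0 0 0'; python3 -m pendant '0 0 -0.01 0 0 0; 0 0 -0.02 0 0 0;0 0 -0.02 0 0 0'
```

```text
time: 4.55
ee_pos: [0.4665, 0.0744, 0.0188]
eef_rot: [0.707, 0.005, -0.707, 0.005]
ft_force: [-0.6, -0.6, -0.0]
width: 0.0002
time: 4.85
ee_pos: [0.4713, 0.0744, 0.0189]
eef_rot: [0.707, 0.005, -0.707, 0.005]
ft_force: [0.2, 0.1, -0.6]
width: 0.0003
```

```bash
python3 -m pendant '0 0 -0.01 0 0 0; 0 0 -0.02 0 0 0;0 0 -0.02 0 0 0';python3 -m pendant '0 0 -0.01 0 0 0; 0 0 -0.01 0 0 0'; python3 -m pendant '0 0 -0.01 0 0 0; 0 0 -0.01 0 0 0'
```

```text
time: 5.15
ee_pos: [0.4764, 0.0745, 0.0189]
eef_rot: [0.707, 0.005, -0.707, 0.005]
ft_force: [0.2, 0.3, 0.7]
width: 0.0003
time: 5.35
ee_pos: [0.4788, 0.0745, 0.0188]
eef_rot: [0.707, 0.005, -0.707, 0.005]
ft_force: [-0.5, 0.1, 0.5]
width: 0.0007
time: 5.55
ee_pos: [0.4813, 0.0745, 0.0188]
eef_rot: [0.707, 0.005, -0.707, 0.005]
ft_force: [-0.3, -0.5, -1.4]
width: 0.0004
```

```bash
python3 - <<'E'
from h import *
p,d=vision.camera("scene");cv2.imwrite("pics/scene2.png",p)
cv2.imwrite("pics/crop3.png",cv2.resize(p[225:325,320:410],None,fx=6,fy=6,interpolation=2))
E
```

```text
(no output)
```

View pics/crop3.png

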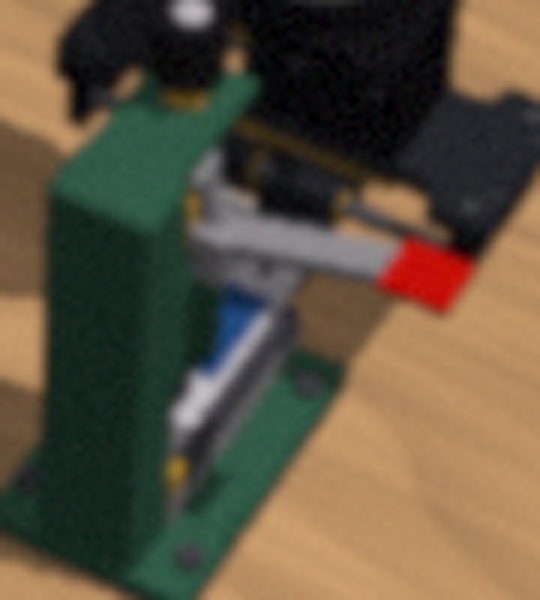

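The blue patch has moved in under the barrel, so the tag is moving and is nearly home. The hand is clear of the paddle. I'll continue in small steps until I feel the stop.

```bash
for i in 1 2; do :; done; python3 -m pendant '0 0 -0.006 0 0 0; 0 0 -0.006 0 0 0'|grep -E "ee_pos|ft"; python3 -m pendant '0 0 -0.006 0 0 0; 0 0 -0.006 0 0 0'|grep -E "ee_pos|ft"; python3 -m pendant '0 0 -0.006 0 0 0; 0 0 -0.006 0 0 0'|grep -E "ee_pos|ft"
```

```text
ee_pos: [0.4827, 0.0745, 0.0188]
ft_force: [0.4, 1.4, -1.1]
ee_pos: [0.4842, 0.0746, 0.0188]
ft_force: [0.7, -0.5, 0.7]
ee_pos: [0.4857, 0.0746, 0.0188]
ft_force: [0.1, 0.6, -0.6]
```

```bash
python3 -m pendant '0 0 -0.006 0 0 0; 0 0 -0.006 0 0 0'|grep -E "ee_pos|ft"; python3 -m pendant '0 0 -0.006 0 0 0; 0 0 -0.006 0 0 0'|grep -E "ee_pos|ft"
```

```text
ee_pos: [0.4872, 0.0746, 0.0188]
ft_force: [-0.2, -0.1, -0.2]
ee_pos: [0.4886, 0.0746, 0.0188]
ft_force: [0.0, 0.1, -0.4]
```

```bash
python3 -m pendant '0 0 -0.006 0 0 0; 0 0 -0.006 0 0 0'|grep -E "ee_pos|ft"; python3 -m pendant '0 0 -0.006 0 0 0; 0 0 -0.006 0 0 0'|grep -E "ee_pos|ft"
```

```text
ee_pos: [0.4889, 0.0746, 0.0185]
ft_force: [-4.5, 0.0, 4.1]
ee_pos: [0.489, 0.0746, 0.0182]
ft_force: [-10.9, -0.5, 9.5]
```

Contact with the stop is firm at 11 N, at TCP x 0.489. That fits a tag end at 0.497 with about 8 mm of half finger. Backing off.

```bash
python3 -m pendant '0 0 0.02 0 0 0;0 0 0.06 0 0 0;0 0 0.16 0 0 0;0 0 0.16 0 0 0;-0.2 0 0.16 0 0 0; -0.4 0 0.16 0 0 0;-0.6 0 0.16 0 0 0;-0.8 0 0.16 0 0 0' ; python3 -m pendant '-0.4 0 0 0 0 0;-0.4 0 0.2 0 0 0;-0.4 0 0.4 0 0 0;-0.4 0 0.4 0 0 0;-0.4 0 0.4 0 0 0' 1 50; python3 - <<'E'
from h import *
p,d=vision.camera("top");cv2.imwrite("pics/top3.png",p)
g=p[215:285,275:310].astype(int);
m=((g.min(2)>85)&(np.ptp(g,axis=2)<45))|((g[...,0]>g[...,2]+40)) 
n,l,st,ce=cv2.connectedComponentsWithStats(m.astype(np.uint8));i=1+np.argmax(st[1:,4]);print(st[i]+[275,215,0,0,0])
cv2.imwrite("pics/crop4.png",cv2.resize(p[195:285,245:335],None,fx=6,fy=6,interpolation=2))
print(tool([.582,.0745,.30]),tool([.582,.0745,.22]),r.read_state()["joint_positions"])
E
```

```text
time: 7.8
ee_pos: [0.4513, 0.0742, 0.2211]
eef_rot: [0.708, 0.005, -0.707, 0.005]
ft_force: [1.4, -0.7, -0.4]
width: 0.0004
time: 8.3
ee_pos: [0.3506, 0.0727, 0.3201]
eef_rot: [0.709, 0.003, -0.706, 0.006]
ft_force: [-0.1, 0.7, -0.1]
width: 0.0326
[286 235  13  26 242]
[ 0.08066795  0.0043355  -0.92187609] [ 0.40066537  0.00351606 -0.92088564] [ 0.67442612 -0.36930165 -0.7402558   1.87218493 -0.24339646  1.5453846
 -1.5833046 ]
```

View pics/crop4.png

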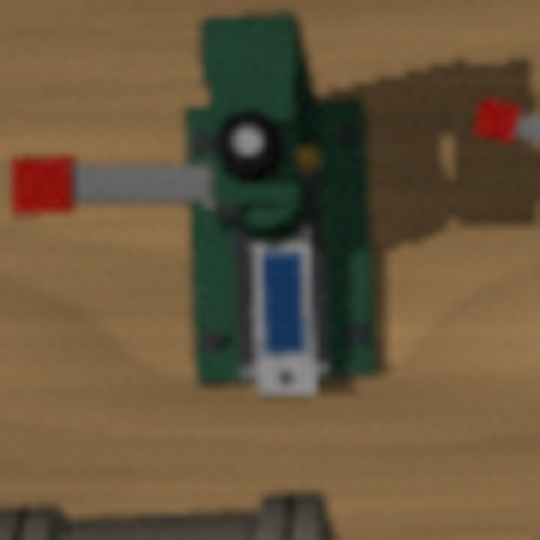

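The tag now sticks about 10 mm out of the bed (its end at crop 287,393), so it is home. The knob is still at top (286.7,218.8). Going over the knob.

```bash
python3 -m pendant '0.04 0 -0.2 0 0 0;0.06 0 -0.4 0 0 0;0.08 0 -0.6 0 0 0;0.08 0 -0.8 0 0 0;0.08 0 -0.92 0 0 0;0.08 0 -0.92 0 0 0;0.08 0 -0.92 0 0 0' 1 50; python3 - <<'E'
from h import *
s=r.read_state();print(tool([.582,.0743,.22]),R.from_quat(s["eef_rot"]).as_matrix().round(3),s["width"])
E
```

```text
time: 9.05
ee_pos: [0.5821, 0.0766, 0.2966]
eef_rot: [-0.706, -0.006, 0.708, -0.004]
ft_force: [0.5, 0.1, -0.1]
width: 0.0855
[ 0.30621632  0.01035329 -0.00055328] [[-0.004  0.014 -1.   ]
 [ 0.004 -1.    -0.014]
 [-1.    -0.004  0.003]] 0.0855009992454303
```

```bash
python3 -m pendant '0.1 0.005 0 0 0 0;0.2 0.007 0 0 0 0;0.28 0.007 0 0 0 0;0.30 0.007 0 0 0 0;0.30 0.007 0 0 0 0;0.30 0.007 0 0 0 0'; python3 - <<'E'
from h import *
ims=[]
for n,b in(("scene",(190,300,300,400)),("top",(195,285,245,335))):
    p,d=vision.camera(n);ims.append(cv2.resize(p[b[0]:b[1],b[2]:b[3]],(400,440),interpolation=2))
cv2.imwrite("pics/crop5.png",np.hstack(ims)); s=r.read_state();print(s["ee_pos"],tool([.582,.0743,.22]))
E
```

```text
time: 9.65
ee_pos: [0.5818, 0.0744, 0.2253]
eef_rot: [0.708, 0.005, -0.706, 0.005]
ft_force: [0.1, -0.2, -0.3]
width: 0.0872
[0.58193431 0.07441828 0.22517551] [ 0.02070259  0.00047491 -0.00021303]
```

View pics/crop5.png

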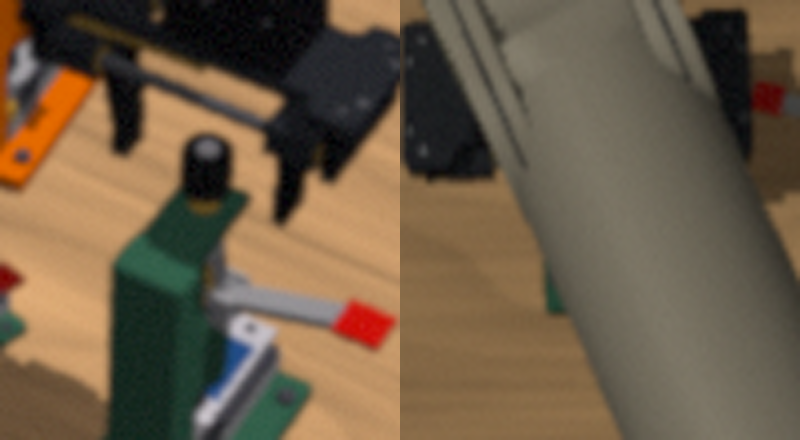

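The fingers straddle the knob, with the knob midway between them at crop (207,170). I'll lower 4 mm and close.

```bash
python3 -m pendant '0.016 0 0 0 0 0;0.016 0 0 0 0 0;0.016 0 0 0 0 0'; python3 -m pendant '0 0 0 0 0 0;0 0 0 0 0 0;0 0 0 0 0 0;0 0 0 0 0 0;0 0 0 0 0 0;0 0 0 0 0 0;0 0 0 0 0 0;0 0 0 0 0 0' -1 50
```

```text
time: 10.05
ee_pos: [0.5815, 0.0742, 0.2198]
eef_rot: [-0.707, -0.005, 0.707, -0.005]
ft_force: [-1.1, -0.6, -0.2]
width: 0.0869
time: 10.85
ee_pos: [0.5815, 0.0742, 0.2198]
eef_rot: [0.707, 0.005, -0.707, 0.005]
ft_force: [0.6, 3.2, -0.7]
width: 0.031
```

```bash
python3 -m pendant '0 0 0 0 0 0;0 0 0 0 0 0;0 0 0 0 0 0'; python3 -m pendant '-0.02 0 0 0 0 0;-0.04 0 0 0 0 0;-0.04 0 0 0 0 0;-0.04 0 0 0 0 0'
```

```text
time: 11.15
ee_pos: [0.5815, 0.0758, 0.22]
eef_rot: [0.707, 0.006, -0.707, 0.005]
ft_force: [0.7, 5.1, -0.1]
width: 0.027
time: 11.55
ee_pos: [0.5814, 0.0758, 0.2296]
eef_rot: [0.707, 0.006, -0.707, 0.005]
ft_force: [2.2, 5.1, -3.4]
width: 0.0268
```

```bash
python3 -m pendant '-0.02 0 0 0 0 0;-0.04 0 0 0 0 0;-0.04 0 0 0 0 0;-0.04 0 0 0 0 0'|grep -E "ee_pos|ft"; for i in 1; do python3 -m pendant '-0.004 0 0 0 0 0;-0.004 0 0 0 0 0;-0.004 0 0 0 0 0'|grep -E "ee_pos|ft"; done; python3 -m pendant '-0.004 0 0 0 0 0;-0.004 0 0 0 0 0;-0.004 0 0 0 0 0'|grep -E "ee_pos|ft";python3 -m pendant '-0.004 0 0 0 0 0;-0.004 0 0 0 0 0;-0.004 0 0 0 0 0'|grep -E "ee_pos|ft"
```

```text
ee_pos: [0.5814, 0.0758, 0.2394]
ft_force: [2.5, 5.7, -5.7]
ee_pos: [0.5814, 0.0758, 0.24]
ft_force: [4.1, 6.5, -8.5]
ee_pos: [0.5814, 0.0758, 0.241]
ft_force: [4.2, 5.3, -7.7]
ee_pos: [0.5814, 0.0758, 0.242]
ft_force: [3.3, 6.3, -8.6]
```

```bash
python3 -m pendant '-0.004 0 0 0 0 0;-0.004 0 0 0 0 0;-0.004 0 0 0 0 0'|grep -E "ee_pos|ft";python3 -m pendant '-0.003 0 0 0 0 0;-0.003 0 0 0 0 0;-0.003 0 0 0 0 0'|grep -E "ee_pos|ft"
```

```text
ee_pos: [0.5814, 0.0758, 0.2431]
ft_force: [3.9, 6.6, -6.7]
ee_pos: [0.5814, 0.0758, 0.2436]
ft_force: [4.5, 7.1, -9.8]
```

```bash
python3 -m pendant '-0.003 0 0 0 0 0;-0.003 0 0 0 0 0;-0.003 0 0 0 0 0'|grep -E "ee_pos|ft";python3 -m pendant '-0.003 0 0 0 0 0;-0.003 0 0 0 0 0;-0.003 0 0 0 0 0'|grep -E "ee_pos|ft"
```

```text
ee_pos: [0.5814, 0.0758, 0.2443]
ft_force: [4.9, 5.4, -9.6]
ee_pos: [0.5814, 0.0758, 0.2448]
ft_force: [5.7, 7.5, -11.4]
```

```bash
python3 -m pendant '-0.003 0 0 0 0 0;-0.003 0 0 0 0 0;-0.003 0 0 0 0 0'|grep -E "ee_pos|ft";python3 -m pendant '-0.003 0 0 0 0 0;-0.003 0 0 0 0 0;-0.003 0 0 0 0 0'|grep -E "ee_pos|ft"
```

```text
ee_pos: [0.5814, 0.0758, 0.2452]
ft_force: [6.5, 7.0, -14.6]
ee_pos: [0.5813, 0.0758, 0.2456]
ft_force: [9.1, 7.2, -16.9]
```

```bash
python3 -m pendant '-0.003 0 0 0 0 0;-0.003 0 0 0 0 0;-0.003 0 0 0 0 0'|grep -E "ee_pos|ft";python3 -m pendant '-0.003 0 0 0 0 0;-0.003 0 0 0 0 0;-0.003 0 0 0 0 0'|grep -E "ee_pos|ft"
```

```text
ee_pos: [0.5813, 0.0758, 0.246]
ft_force: [8.7, 7.9, -20.0]
ee_pos: [0.5813, 0.0758, 0.2463]
ft_force: [11.6, 8.9, -24.0]
```

The buffer has been felt: the slope is about 8 N/mm from a draw of 25 mm, so the catch is at about 23.5 mm. Easing down.

```bash
python3 -m pendant '0.004 0 0 0 0 0;0.008 0 0 0 0 0;0.008 0 0 0 0 0'|grep -E "ee_pos|ft";python3 -m pendant '0.004 0 0 0 0 0;0.008 0 0 0 0 0;0.008 0 0 0 0 0'|grep -E "ee_pos|ft";python3 -m pendant '0.004 0 0 0 0 0;0.004 0 0 0 0 0;0.004 0 0 0 0 0'|grep -E "ee_pos|ft"
```

```text
ee_pos: [0.5814, 0.0758, 0.2453]
ft_force: [7.9, 6.8, -15.5]
ee_pos: [0.5814, 0.0758, 0.2439]
ft_force: [4.8, 7.0, -10.2]
ee_pos: [0.5814, 0.0758, 0.2431]
ft_force: [5.4, 8.1, -9.6]
```

```bash
python3 -m pendant '0.004 0 0 0 0 0;0.004 0 0 0 0 0;0.004 0 0 0 0 0'|grep -E "ee_pos|ft";python3 -m pendant '0.004 0 0 0 0 0;0.004 0 0 0 0 0;0.004 0 0 0 0 0'|grep -E "ee_pos|ft"
```

```text
ee_pos: [0.5814, 0.0758, 0.2428]
ft_force: [2.3, 6.1, -3.6]
ee_pos: [0.5815, 0.0758, 0.2426]
ft_force: [-1.2, 5.9, 1.4]
```

The pull has vanished while the knob stays put at a draw of about 22.7 mm, so it is caught. Opening, then straight up.

```bash
python3 -m pendant '0 0 0 0 0 0;0 0 0 0 0 0;0 0 0 0 0 0;0 0 0 0 0 0;0 0 0 0 0 0;0 0 0 0 0 0;0 0 0 0 0 0;0 0 0 0 0 0' 1; python3 -m pendant '-0.1 0 0 0 0 0;-0.3 0 0 0 0 0;-0.5 0 0 0 0 0;-0.5 0 0 0 0 0;-0.5 0 0 0 0 0' -; python3 - <<'E'
from h import *
ims=[]
for n,b in(("scene",(190,300,300,400)),("top",(195,285,245,335))):
    p,d=vision.camera(n);ims.append(cv2.resize(p[b[0]:b[1],b[2]:b[3]],(400,440),interpolation=2))
cv2.imwrite("pics/crop6.png",np.hstack(ims)); s=r.read_state();print(s["ee_pos"],tool([.583,.1738,.30]),tool([.583,.1738,.19]),s["joint_positions"],R.from_quat(s["eef_rot"]).as_matrix().round(3))
E
```

```text
time: 17.55
ee_pos: [0.5815, 0.0742, 0.242]
eef_rot: [0.707, 0.005, -0.707, 0.005]
ft_force: [-0.1, -0.5, -0.2]
width: 0.0823
time: 18.05
ee_pos: [0.5819, 0.0746, 0.3681]
eef_rot: [0.708, 0.005, -0.706, 0.005]
ft_force: [1.2, -0.4, -0.8]
width: 0.0867
[0.58123971 0.07399544 0.36602978] [ 0.26392925 -0.39919723 -0.01290742] [ 0.70392883 -0.39938827 -0.01347998] [ 0.51198133  0.34688633 -0.96467267  1.27319378  0.28429672  1.66288974
 -1.95413392] [[-0.001  0.014 -1.   ]
 [-0.    -1.    -0.014]
 [-1.     0.     0.001]]
```

View pics/crop6.png

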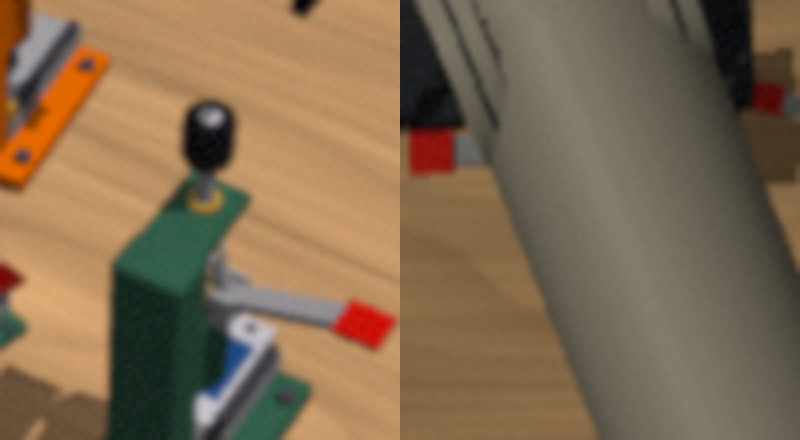

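The knob is up on its sear with the rod visible (crop 207,185), and the tag is home. For the paddle I'll turn the hand 90° so its wide body clears the raised knob, and shut the fingers.

```bash
python3 -m pendant '0.05 -0.2 0 -0.1 0 0;0.05 -0.4 -0.01 -0.2 0 0;0.05 -0.4 -0.01 -0.3 0 0;0.05 -0.4 -0.01 -0.4 0 0;0.05 -0.4 -0.01 -0.5 0 0;0.05 -0.4 -0.01 -0.52 0 0;0.05 -0.4 -0.01 -0.52 0 0' -1; python3 -m pendant '0 0 0 -0.1 0 0;0 0 0 -0.2 0 0;0 0 0 -0.3 0 0;0 0 0 -0.4 0 0;0 0 0 -0.5 0 0;0 0 0 -0.52 0 0;0 0 0 -0.52 0 0'; python3 - <<'E'
from h import *
s=r.read_state();print(tool([.583,.1745,.20]),s["joint_positions"],R.from_quat(s["eef_rot"]).as_matrix().round(3))
E
```

```text
time: 18.85
ee_pos: [0.5824, 0.1739, 0.3536]
eef_rot: [-0.652, -0.273, 0.653, -0.272]
ft_force: [-0.2, -1.7, 0.9]
width: 0.039
time: 19.55
ee_pos: [0.5826, 0.1741, 0.3542]
eef_rot: [-0.5, -0.5, 0.501, -0.499]
ft_force: [0.0, 0.6, 0.7]
width: 0.0007
[ 0.61682111  0.00193931 -0.00181047] [ 0.45143533  0.52550669 -1.26150551  1.23028651  0.50377601  1.71667874
 -0.68756186] [[-0.     1.    -0.002]
 [-0.    -0.002 -1.   ]
 [-1.    -0.     0.   ]]
```

```bash
python3 -m pendant '0.2 0 0 0 0 0;0.4 0 0 0 0 0;0.55 0 0 0 0 0;0.64 0 0 0 0 0;0.68 0 0 0 0 0;0.68 0 0 0 0 0'; python3 -m pendant '0.02 0 0 0 0 0;0.04 0 0 0 0 0;0.055 0 0 0 0 0;0.055 0 0 0 0 0'
```

```text
time: 20.15
ee_pos: [0.5823, 0.1738, 0.1838]
eef_rot: [-0.499, -0.5, 0.5, -0.5]
ft_force: [-0.1, 0.2, 0.0]
width: 0.001
time: 20.55
ee_pos: [0.5827, 0.1742, 0.1707]
eef_rot: [0.499, 0.501, -0.499, 0.501]
ft_force: [0.5, -0.0, -0.2]
width: 0.0003
```

```bash
python3 -m pendant '0.01 0 0 0 0 0;0.02 0 0 0 0 0;0.03 0 0 0 0 0;0.03 0 0 0 0 0'|grep -E "ee_pos|ft"; python3 -m pendant '0.01 0 0 0 0 0;0.02 0 0 0 0 0;0.02 0 0 0 0 0'|grep -E "ee_pos|ft"
```

```text
ee_pos: [0.5827, 0.1754, 0.1637]
ft_force: [-0.2, 4.4, 5.6]
ee_pos: [0.5825, 0.1744, 0.1581]
ft_force: [0.4, 1.6, 1.8]
```

```bash
python3 -m pendant '0.01 0 0 0 0 0;0.02 0 0 0 0 0;0.02 0 0 0 0 0;0.02 0 0 0 0 0'|grep -E "ee_pos|ft"; python3 -m pendant '-0.05 0 0 0 0 0;-0.1 0 0 0 0 0;-0.25 0 0 0 0 0;-0.45 0 0 0 0 0;-0.65 0 0 0 0 0;-0.65 0 0 0 0 0;-0.65 0 0 0 0 0'; python3 - <<'E'
from h import *
ims=[]
for n,b in(("scene",(190,300,300,400)),("top",(195,285,245,335))):
    p,d=vision.camera(n);cv2.imwrite(f"pics/{n}7.png",p);ims.append(cv2.resize(p[b[0]:b[1],b[2]:b[3]],(400,440),interpolation=2))
cv2.imwrite("pics/crop7.png",np.hstack(ims))
E
```

```text
ee_pos: [0.5826, 0.174, 0.1532]
ft_force: [0.6, 2.5, 2.7]
time: 22.35
ee_pos: [0.5828, 0.1744, 0.3176]
eef_rot: [0.5, 0.5, -0.499, 0.501]
ft_force: [-0.1, -0.2, -1.1]
width: 0.0005
```

View pics/crop7.png

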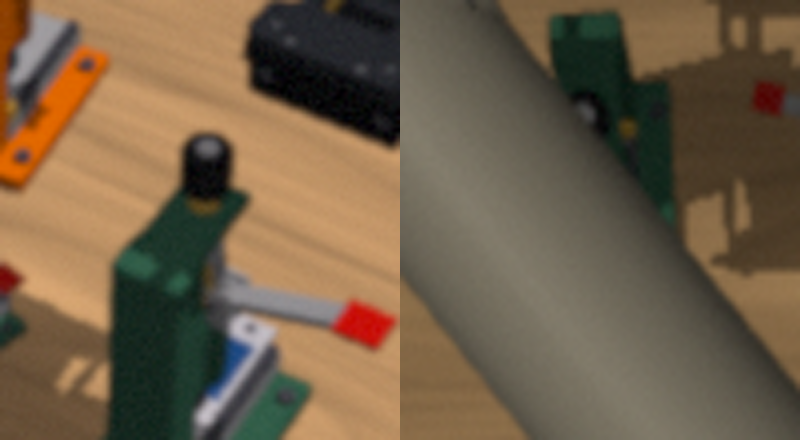

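The knob is back down at its rest position (207,170), the paddle is up again (362,325), and the tag looks the same as before firing. The hand is clear. Handing in.

```bash
python3 -c "
from bench import close_job
print(close_job())"
```

```text
the job is handed in; nothing more can be done
None
```

I stamped the tag with the large green stamp and handed the job in at about 22 s of the 58 s allowed. No verdict was reported.

- **Tag:** I slid it along the channel until it met the brass stop, where the push reached about 11 N sideways with 9.5 N of upward force on the tool. The top view then showed about 10 mm of it sticking out of the bed, as expected when home.
- **Striker:** I drew the knob up in small steps until I felt the rubber buffer at about 25 mm of draw. The vertical pull peaked at 24 N. The total force, with some sideways load from a grip about 1.6 mm off centre, was nearer 28 N. I then eased down until the pull vanished at about 22.7 mm and let go, and the picture showed the knob hanging up on its sear.
- **Paddle:** I pressed it with shut fingers, the hand turned 90° to clear the raised knob. The pressing force fell from 5.6 N to 1.8 N at about 14 mm of paddle travel, which I took as the release.

**Last checks:** the final scene picture shows the knob down at its rest height, the paddle back up, and the tag in the same place as before firing. The hand was clear above. In the last top picture the arm hid the tag, so that view could not confirm its final position. I did not measure the other items on the counter afterwards; the arm did not knowingly touch any of them. No check disagreed.

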